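# Push the spent soap cartridge through the sprung flap of the return box

## Task

Drop the spent soap cartridge that stands on the shelf of the return box into the box: with one finger press the bar of the self-closing flap well down and keep it down, and meanwhile push the cartridge along the shelf with the other finger, over the edge, until it has dropped inside; only then let the flap spring shut. Do not pick the cartridge up, and leave the coaster, bottle opener, door wedge and umbrella handle where they are.

Things in the scene. Friction and masses are not known exactly. Their poses are not given: they have to be found in the camera images.
- return_box: Fixed hollow box of clear plastic with a bamboo top, 140 mm high, spanning its own x -145..92, y -105..112 mm; floor 6 mm thick. Origin on the table, below the shelf edge's line. Axes: x the way the cartridge is pushed (about away from the robot), y to the left of that, z up. All x, y, z in these texts are mm in this frame. Nothing on it is higher than 169.
- shelf_edge (a point): Middle of the edge of the bamboo shelf, on its top: x 0, y -11, z 140. The shelf (x -145..0, y -105..43) carries the cartridge; beyond its edge the flap closes the opening. Kerbs 8 mm high run along x at y -66..-58 and 35..43; the lane between them leads to the flap.
- flap (a joint): Angle of the metal flap, rad: 0 shut (level with the shelf top), grows as the bar is pressed down, stop 0.95. A spring shuts it: at the bar about 4 N to start, 7 N at 0.8 rad. A fingertip's end 4 mm above the shelf top holds it at about 0.8. Sliding along the bar keeps the angle. At 0.7 or more the cartridge slides off it freely.
- flap_hinge (a point): Point of the flap's hinge line (x 0, y 100, z 140), which runs along x at the left edge; the free side (y -55) swings down into the box. The flap is an L-shaped plate 4 mm thick: a lid over the opening (x 3..85, y -55..98) and a strip beside the shelf (x -137..85, y 45..98) that carries the press bar.
- flap_lip (a point): Top middle of the lip on the lid's near edge (shut: x 5, y -8, z 154; it moves with the flap). The lip is 14 mm high, at x 3..8, y -50..33. It blocks the cartridge while the flap is shut; beyond about 0.25 rad the cartridge passes over it.
- press_bar (a point): Middle of the top of the press bar, a round steel bar 14 mm thick along x, from x -136 to 65, on short posts on the flap's strip. Moves with the flap: shut it is at x -35, y 74, z 169. At 0.8 rad the bar's middle line lies at y 66, its top about 4 mm above the shelf top; nothing else stands up within 20 mm to either side.
- cartridge: Spent soap cartridge, loose: a squat round grey plastic pot 50 mm in diameter, 22 mm high plus a white cap 32 mm in diameter and 4 mm high, about 60 g. Origin: centre of its underside; z up. It stands on the shelf between the kerbs, 45 to 80 mm short of the edge, its centre 66 to 88 mm to the right of the open press bar's line.
- coaster: Bystander: square grey stone coaster 95 x 95 x 10 mm, loose on the bamboo tray beyond the box. Origin: centre of its underside.
- bottle_opener: Bystander: flat steel bottle opener, about 115 mm long, 5 mm high, loose on the tray. Origin: near its middle, underside.
- door_wedge: Bystander: black plastic door wedge 110 x 42 mm, about 30 mm high, loose on the table left or right beside the box. Origin: centre of its underside.
- umbrella_handle: Bystander: handle of a folding umbrella, about 145 mm long, 34 mm wide, 30 mm high, loose on the table at the box's other side. Origin: underside, middle of the grip.
There are look-alikes about, which are no part of the job. Several things have the shape of the cartridge; the one meant has the colours described above.

How it is judged:
By the outcome, as a careful person would: the job done as asked, in the order asked, and still so for the second after the job is handed in, with the robot touching nothing.
It also fails if it takes over 29 s, if anything falls off the work surface, if the arm or the gripper's body presses on something with over 40 N, if the wrist force passes 120 N, or if a joint passes its speed limit or range.

## Robot

A 6-joint arm with a two-finger parallel gripper is mounted at the origin on the work surface. World frame = base frame: x ahead of the robot, y to its left, z up, the work surface at z = 0. Lengths are in mm, angles in degrees, forces in N, time in s.
With the tool pointing down it reaches from about 250 to 800 mm from the base axis. Payload 3.9 kg.
Tool frame: the origin (TCP) lies at the very end of the fingers, on their centre line; the grasp point (between the pads) lies env.hold_point_z behind it (env.hold_point_z is the distance from the TCP to the grasp point, in mm); z points along the fingers, y is the direction in which the jaws open and shut (so a half turn about z gives the same grasp; the last joint's range is limited). The gripper opens to 85 mm and grips with 20 to 120 N. Pads are 22 mm wide; open, the fingers measure 114 mm over their backs; the gripper's body (76 mm by 85 mm) begins 54 mm behind the grasp point. The pads swing forward as they close: fully open they stand 13 mm farther back than shut.
Start: joints at [-66.463, 14.897, -7.913, 67.191, 0, 90], TCP at [209.649, -481.313, 198.904] pointing down, gripper open.
Joint ranges: [-159.42, 159.42], [-47.68, 98.78], [-73.54, 78.23], [-108.79, 121.32], [-90, 84.71], [-180, 180]. Speed limits (degrees/s): [147.25, 147.25, 180, 180, 180, 180].

## Interface

Orientations are given as [roll, pitch, yaw] about the fixed x, y, z axes, in that order (R = Rz(yaw) Ry(pitch) Rx(roll)).
In Python, from station import monitor, eyes, env gives the robot as it stands. The module is installed in compiled form; this text tells all that it offers.
- The arm moves only by the tool servo_tool, never from a script. Its argument "rows" is text: rows parted by semicolons, each of 6 numbers parted by spaces: the shift along the world's x, y, z scaled (see below), then the turn, a rotation vector about the world's x, y, z scaled (see below). In form: x y z wx wy wz; .... A call has 1 to 8 rows; each row is the pose to reach, as a shift and turn from the pose commanded when the call began; what a row does not reach only later rows make up. The controller multiplies each number of a shift by 0.12 m and each number of a turn by 90 degrees. A row lasts 1/10 s, in which the tool goes at most 50 mm and 8.59 degrees, less where a joint would pass 70% of its speed; a pose out of reach is approached as far as the arm can. A call with a number of a shift or a turn outside -1 to 1 is refused whole. A call with a gripper value outside its range is refused whole. "fingers" is the opening, from 0 (shut) to 1 (fully open), set as the call begins (left out, the last holds). The fingers move at their own pace and stop on an object; the grip force is fixed at half the most. Time passes only in rows, so rows that repeat a pose let the fingers close. It gives the time, the measured TCP pose, the force and the opening at its end, in the units of the state.
- monitor.read_state(): the state, without advancing time (a new reading comes with each control period).
- eyes.grab_frame(name): name is "side" or "top" or "wrist"; returns a dict with "img" (420x560x3 uint8, blue, green, red), "z_map" (420x560 float32, mm along the optical axis (not along the pixel's ray), 0 where there is no reading), "fov_y" (degrees; the focal length in pixels is half the picture's height over the tangent of half this angle, whatever the lens; pixels are square), "cx", "cy" (the principal point, pixels), "T" (4x4, takes a point from camera to world coordinates); the wrist camera has in their place "tool_from_camera" (4x4, takes a point from camera to tool coordinates, whose origin is the TCP and whose axes are the flange's). Camera axes: x right, y up, looking along -z (the intrinsics and any distortion apply to the point x, -y, -z); pixel columns grow to the right and rows downward; lengths in mm; the calibration is good to about 2 mm. A picture is of the moment at which its call begins: read the wrist's pose just before it.
- env.job_done(): hands the job in, once; it reports no verdict.
The state is a dict: "t": time; "qpos": joint angles; "qd": joint speeds; "tau": joint torques, N m; "tool_pos": TCP position; "tool_rot": TCP orientation; "force": force on the tool from outside, world axes, zero at the start; "ft_torque": the same for the moment, N m; "opening": finger opening in mm.
Only numpy, scipy, OpenCV 4.12 (cv2) and the standard library are available. Lean on these libraries where they do the work, as an engineer would, in place of code of your own. Each camera call takes 0.05 s, during which the arm holds its last target.

## Working session

There is one attempt and no reset: what is moved stays moved. The work goes in short steps, Python scripts to look and compute and a tool call to move; the robot and the scene stay as the last step left them, time stands still between calls to the robot, and variables do not carry over. Pictures are saved under pics/ and viewed, and the job is handed in when it is done.

Besides the shell and the picture viewer there is one more tool, called as name(argument=value, ...) on one line, values as JSON. servo_tool: Moves the arm, as the interface text tells. Its arguments: {"type":"object","properties":{"rows":{"type":"string"},"fingers":{"type":"number"}},"required":["rows"]}

```bash
ls; mkdir -p pics; cat > h.py <<'E'
import numpy as np, cv2
from station import monitor, eyes, env
def grab(n,tag):
    s=monitor.read_state(); f=eyes.grab_frame(n); cv2.imwrite(f'pics/{tag}.png',f['img']); np.savez(f'pics/{tag}.npz',**f,tp=s['tool_pos'],tr=s['tool_rot']); return f
E
python3 - <<'E'
from h import *
for n in('side','top','wrist'):
    f=grab(n,n+'0'); print(n,f.keys(),f['fov_y'],f['cx'],f['cy'])
    if 'T' in f: print(np.round(f['T'],3))
print(monitor.read_state(),env.hold_point_z,dir(env))
E
```

```text
pics
side dict_keys(['img', 'z_map', 'fov_y', 'cx', 'cy', 'T']) 53.885627057150856 278.5261306836034 213.25079571348843
[[-8.67000e-01  3.73000e-01 -3.31000e-01  2.79993e+02]
 [-4.99000e-01 -6.49000e-01  5.75000e-01  5.09997e+02]
 [ 0.00000e+00  6.63000e-01  7.49000e-01  7.20360e+02]
 [ 0.00000e+00  0.00000e+00  0.00000e+00  1.00000e+00]]
top dict_keys(['img', 'z_map', 'fov_y', 'cx', 'cy', 'T']) 55.23554299323516 282.00266190515055 208.279622868061
[[-6.60000e-02  9.78000e-01 -2.00000e-01  3.79453e+02]
 [-9.98000e-01 -6.30000e-02  1.80000e-02  7.59550e+01]
 [ 5.00000e-03  2.00000e-01  9.80000e-01  8.83544e+02]
 [ 0.00000e+00  0.00000e+00  0.00000e+00  1.00000e+00]]
wrist dict_keys(['img', 'z_map', 'fov_y', 'cx', 'cy', 'tool_from_camera']) 68.85154311869718 279.53958616417196 207.48577639860005
{'t': 0.15, 'qpos': array([-6.64629053e+01,  1.49281536e+01, -7.96955559e+00,  6.71908809e+01,
        1.67165410e-04,  9.00003702e+01]), 'qd': array([ 0.03530915, -0.15678548,  0.2161491 ,  0.00723704,  0.05559109,
        0.00789714]), 'tau': array([-3.26010904e-04, -4.06006765e+01,  2.54166591e+01,  1.26830794e-02,
        1.57829743e-05,  1.48630266e-05]), 'tool_pos': array([ 209.42178579, -480.78309235,  198.24128664]), 'tool_rot': array([-1.79911410e+02, -1.66592737e-04,  2.35367242e+01]), 'force': array([-0.00076336,  0.75449995,  0.61280726]), 'ft_torque': array([ 0.0080237 , -0.06033907,  0.02214996]), 'opening': 85.55984511527375} 18.700000000000003 ['IKError', '__class__', '__delattr__', '__dict__', '__dir__', '__doc__', '__eq__', '__format__', '__ge__', '__getattribute__', '__getstate__', '__gt__', '__hash__', '__init__', '__init_subclass__', '__le__', '__lt__', '__module__', '__ne__', '__new__', '__reduce__', '__reduce_ex__', '__repr__', '__setattr__', '__sizeof__', '__str__', '__subclasshook__', '__weakref__', 'hold_point_z', 'job_done']
```

View pics/top0.png

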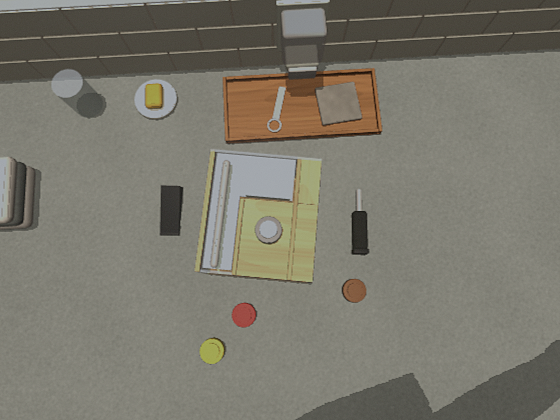

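View pics/side0.png

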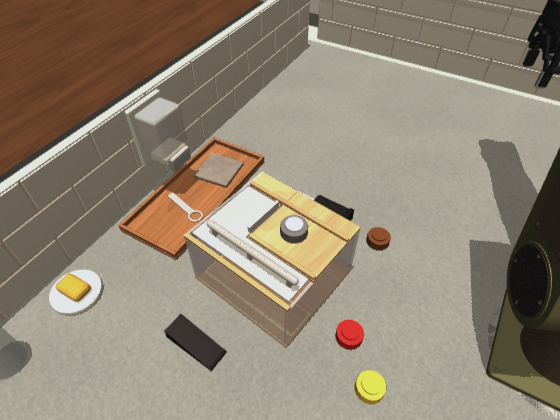

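The top view shows the box at px (197–321, 150–282), the bar from (225,162) to (215,267), and the cartridge at (268,229). I'll measure these next.

```bash
cat >> h.py <<'E'
def rays(f,u,v):
    fl=f['img'].shape[0]/2/np.tan(np.radians(float(f['fov_y']))/2)
    return np.stack([(u-f['cx'])/fl,-(v-f['cy'])/fl,-np.ones_like(u,dtype=float)],-1)
def cloud(f,T=None):
    T=f['T'] if T is None else T
    v,u=np.mgrid[:420,:560]; d=rays(f,u.astype(float),v)*f['z_map'][...,None]
    return d@T[:3,:3].T+T[:3,3]
def plane(f,u,v,z,T=None):
    T=f['T'] if T is None else T
    d=rays(f,np.atleast_1d(u).astype(float),np.atleast_1d(v))@T[:3,:3].T
    s=(z-T[2,3])/d[:,2]; return T[:3,3]+d*s[:,None]
E
python3 - <<'E'
from h import *
for n in('top','side'):
    f=dict(np.load(f'pics/{n}0.npz')); P=cloud(f); z=P[...,2]; ok=f['z_map']>0
    if n=='top': R=(slice(140,290),slice(190,330))
    else: R=(slice(165,350),slice(180,365))
    Q=P[R];zz=z[R];I=f['img'][R].astype(int)
    print(n,'zhist',np.histogram(zz[ok[R]],bins=[-10,10,100,130,136,139,142,145,150,156,160,164,168,172,180]))
    m=(zz>132)&(zz<180)
    pts=Q[m][:,:2].astype(np.float32); r=cv2.minAreaRect(pts); print(r, cv2.boxPoints(r))
    b=(zz>158)&(zz<180)
    k=cv2.connectedComponentsWithStats(b.astype(np.uint8))
    for i in range(1,k[0]):
        if k[2][i,4]<60: continue
        q=Q[k[1]==i]; print('comp',k[2][i],q.mean(0),q[:,2].max()); 
        print(cv2.minAreaRect(q[:,:2].astype(np.float32)))
E
```

```text
top zhist (array([6690,  277,  224,  188, 3222, 7501,  425,  827,  153,   58,  379,
        666,  307,    1]), array([-10,  10, 100, 130, 136, 139, 142, 145, 150, 156, 160, 164, 168,
       172, 180]))
((524.7614135742188, 104.26412963867188), (217.32518005371094, 237.8152313232422), 80.95220947265625) [[390.24524   15.652771]
 [625.10144  -21.745636]
 [659.2776   192.87549 ]
 [424.4214   230.2739  ]]
comp [ 21  20  20 108 822] [523.31915774 174.90885738 167.01522546] 172.29216472398048
((526.1688842773438, 175.1649169921875), (14.236156463623047, 199.62478637695312), 81.02293395996094)
comp [ 65  76  28  28 580] [488.73116346  89.50321721 163.15565865] 169.09399966421938
((489.30242919921875, 89.40779876708984), (48.12306594848633, 49.384422302246094), 72.14940643310547)
side zhist (array([13365,  6754,  1442,   442,  2739,  6513,   313,   888,   212,
          67,   411,   644,   301,     0]), array([-10,  10, 100, 130, 136, 139, 142, 145, 150, 156, 160, 164, 168,
       172, 180]))
((524.9715576171875, 106.29806518554688), (219.25328063964844, 239.10707092285156), 81.12064361572266) [[389.92944   16.438858]
 [626.17096  -20.468369]
 [660.0137   196.15727 ]
 [423.77216  233.0645  ]]
comp [100  50  28  23 502] [488.03344037  94.84206283 163.10678765] 168.06825910151144
((489.30780029296875, 92.62886810302734), (49.3343505859375, 48.484580993652344), 71.4958267211914)
comp [ 27  55  92  65 900] [519.39675967 181.04929566 166.52906245] 171.72628748741624
((525.3712768554688, 178.5859375), (14.147394180297852, 197.213623046875), 81.03213500976562)
```

View pics/wrist0.png

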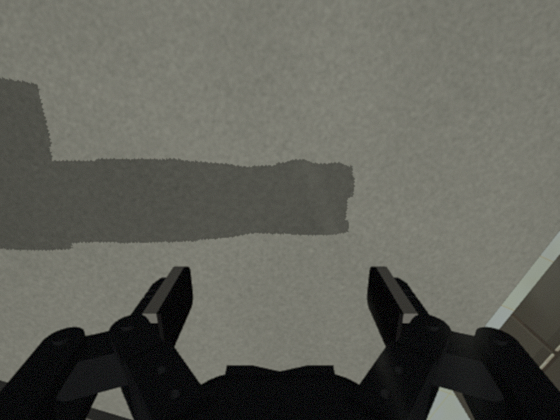

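servo_tool(rows="0.15 0.38 0.1 0 0 0.09;0.3 0.76 0.25 0 0 0.18;0.4 1 0.35 0 0 0.27", fingers=0.78)

```text
t: 0.45
tool_pos: [257.7, -358.9, 241.1]
tool_rot: [-179.9, -0.1, 48.2]
force: [0.2, 0.1, 1.7]
opening: 66.9
```

```bash
python3 -c "
from h import *
s=monitor.read_state();print(s['qpos'],s['tool_rot'],s['opening'])"
```

```text
[-5.43532272e+01  5.85301871e+00 -1.30385304e+01  7.11966020e+01
  3.44171439e-02  7.74822477e+01] [-1.79921404e+02 -5.27050269e-02  4.81644625e+01] 66.8792400812763
```

servo_tool(rows="0.11 0.28 0 0 0 0.09;0.22 0.56 0 0 0 0.18;0.33 0.83 0 0 0 0.27")

```text
t: 0.75
tool_pos: [297.4, -260.2, 240.9]
tool_rot: [180.0, -0.0, 72.5]
force: [-0.4, -0.2, 0.1]
opening: 66.6
```

servo_tool(rows="0.11 0.28 0 0 0 0.09;0.22 0.56 0 0 0 0.18;0.33 0.83 0 0 0 0.27")

```text
t: 1.05
tool_pos: [336.9, -160.6, 240.8]
tool_rot: [-180.0, -0.0, 96.8]
force: [0.7, -1.1, -0.7]
opening: 66.9
```

servo_tool(rows="0.11 0.28 0 0 0 0.09;0.22 0.56 0 0 0 0.18;0.33 0.83 0 0 0 0.27")

```text
t: 1.35
tool_pos: [376.5, -61.0, 240.8]
tool_rot: [-180.0, -0.0, 121.1]
force: [1.0, -1.0, -0.0]
opening: 66.4
```

servo_tool(rows="0.11 0.28 0 0 0 0.09;0.22 0.56 0 0 0 0.18;0.33 0.83 0 0 0 0.27")

```text
t: 1.65
tool_pos: [416.1, 38.6, 240.8]
tool_rot: [-180.0, -0.0, 145.4]
force: [0.6, -0.2, 0.7]
opening: 66.6
```

servo_tool(rows="0.1 0.28 0 0 0 0.09;0.2 0.56 0 0 0 0.18;0.3 0.82 0 0 0 0.273;0.3 0.82 0 0 0 0.273;0.3 0.82 0 0 0 0.273")

```text
t: 2.15
tool_pos: [451.7, 135.8, 240.4]
tool_rot: [-179.9, -0.1, 169.6]
force: [0.6, -0.6, 0.2]
opening: 66.7
```

```bash
python3 - <<'E'
from h import *
from scipy.spatial.transform import Rotation as Ro
s=monitor.read_state();print(s['tool_pos'],s['tool_rot'],s['opening'],s['qpos'],s['t'])
f=grab('wrist','w1'); grab('side','s1'); grab('top','t1')
A=f['tool_from_camera']; P=cloud(f,A)
# fingers: points near TCP in tool frame
m=(f['z_map']>0)&(P[...,2]<20)&(P[...,2]>-60)
for sg in(1,-1):
    q=P[m&(sg*P[...,1]>0)]; print(sg,len(q),'z max',np.percentile(q[:,2],[50,95,99,100]))
    e=q[q[:,2]>q[:,2].max()-10]; print('tip xyz min/max',e.min(0),e.max(0))
T=np.eye(4);T[:3,:3]=Ro.from_euler('xyz',s['tool_rot'],degrees=True).as_matrix();T[:3,3]=s['tool_pos']
W=cloud(f,T@A)
E
```

```text
[451.65839596 135.76891461 240.37398987] [-1.79936722e+02 -6.84475781e-02  1.69631541e+02] 66.74582960921947 [ 1.67496173e+01  8.83806874e+00 -9.60506486e+00  7.16466334e+01
 -2.51220122e-02  2.71180585e+01] 2.15
1 906 z max [-51.94725424 -42.06373024 -39.96862138 -38.63408515]
tip xyz min/max [-10.47858028  32.51229382 -48.62095856] [ 12.2342651   45.39661713 -38.63408515]
-1 900 z max [-51.92074889 -42.17676424 -39.95913264 -38.77121781]
tip xyz min/max [-10.93018435 -46.66559646 -48.73790874] [ 12.06477627 -33.34986788 -38.77121781]
```

View pics/w1.png

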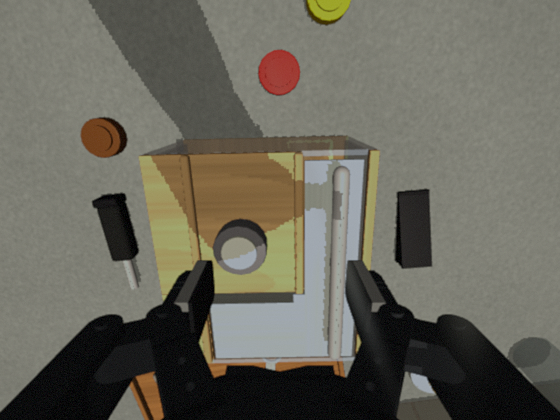

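View pics/s1.png

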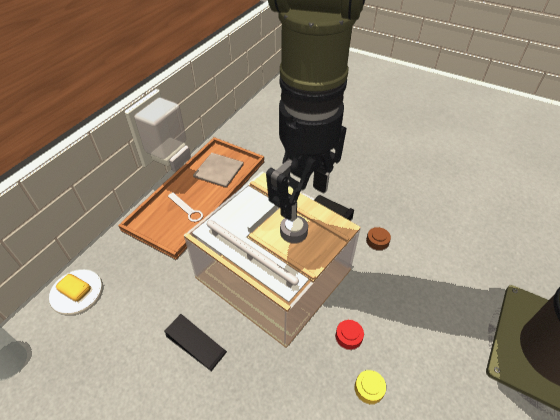

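```bash
python3 - <<'E'
from h import *
from scipy.spatial.transform import Rotation as Ro
f=dict(np.load('pics/w1.npz'))
A=f['tool_from_camera'];print(np.round(A,2))
T=np.eye(4);T[:3,:3]=Ro.from_euler('xyz',f['tr'],degrees=True).as_matrix();T[:3,3]=f['tp']
W=cloud(f,T@A); print('shelf',W[200,215],'cap',W[248,238],'bar',W[230,340])
print('pad col195',[(v,np.round(cloud(f,A)[v,203],0)) for v in range(255,320,8)])
for n in('s1','t1'):
    g=dict(np.load(f'pics/{n}.npz')); P=cloud(g); L=(P-T[:3,3])@T[:3,:3]
    m=(g['z_map']>0)&(abs(L[...,0])<25)&(abs(L[...,1])<70)&(L[...,2]>-80)&(L[...,2]<30)
    for sg in(1,-1):
        q=L[m&(sg*L[...,1]>0)]; 
        if len(q)<5: continue
        print(n,sg,len(q),'zmax',np.percentile(q[:,2],[50,90,98,100])); e=q[q[:,2]>q[:,2].max()-12]; print(e.min(0),e.max(0))
E
python3 -c "
import cv2;i=cv2.imread('pics/s1.png')[110:260,220:380];cv2.imwrite('pics/s1c.png',cv2.resize(i,None,fx=4.9,fy=3.9*1,interpolation=3))"
```

```text
[[   0.      0.95    0.32   82.36]
 [   1.     -0.      0.     -0.41]
 [   0.      0.32   -0.95 -175.02]
 [   0.      0.      0.      1.  ]]
shelf [443.18532687  75.08168875 140.51017057] cap [484.07086643  91.31621834 165.90003567] bar [482.0163982  183.26939477 168.17684215]
pad col195 [(255, array([-60., -77., 100.])), (263, array([ 11., -37., -46.])), (271, array([ 12., -35., -54.])), (279, array([ 10., -34., -59.])), (287, array([  7., -34., -60.])), (295, array([  4., -34., -61.])), (303, array([  0., -34., -62.])), (311, array([ -4., -34., -62.])), (319, array([ -6., -34., -64.]))]
s1 1 206 zmax [-59.05831118 -46.77452002 -42.62243467 -39.6098107 ]
[ -6.16670952  32.94345544 -51.59598273] [ 11.2400321   47.13372261 -39.6098107 ]
s1 -1 308 zmax [-61.12760845 -44.96549384 -40.85038717 -37.29863327]
[-10.67166612 -40.26305753 -49.13931848] [ 11.45761506 -32.08165668 -37.29863327]
```

View pics/s1c.png

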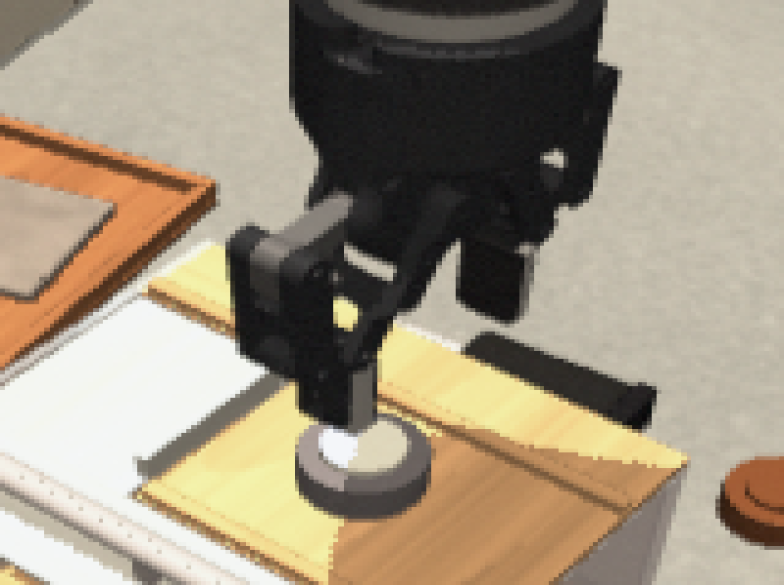

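The wrist and side views both put the fingertips about 38 mm behind the reported TCP (at about z 279). That disagrees with the text, so I'll lower the arm with force checks that are safe in either case.

servo_tool(rows="0.006 0.037 -0.2 0 0 0.015;0.006 0.037 -0.38 0 0 0.015;0.006 0.037 -0.5 0 0 0.015;0.006 0.037 -0.5 0 0 0.015")

```text
t: 2.7
tool_pos: [450.7, 138.3, 179.2]
tool_rot: [-179.9, -0.2, 170.8]
force: [0.1, -0.3, 0.1]
opening: 66.6
```

```bash
python3 - <<'E'
from h import *
from scipy.spatial.transform import Rotation as Ro
f=grab('side','s2'); s=monitor.read_state(); print(s['tool_pos'],s['tool_rot'])
P=cloud(f);T=Ro.from_euler('xyz',s['tool_rot'],degrees=True).as_matrix(); L=(P-s['tool_pos'])@T
m=(f['z_map']>0)&(abs(L[...,0])<25)&(abs(L[...,1])<70)&(P[...,2]>175)&(L[...,2]>-80)
for sg in(1,-1):
    q=L[m&(sg*L[...,1]>0)]; print(sg,len(q),np.percentile(q[:,2],[90,98,100]))
i=cv2.imread('pics/s2.png')[110:310,180:380];cv2.imwrite('pics/s2c.png',cv2.resize(i,None,fx=3,fy=3,interpolation=3))
E
```

```text
[451.6806836  138.74049952 180.45113316] [-1.79942537e+02 -1.06204461e-01  1.70849875e+02]
1 153 [-45.75687098 -40.81104604 -36.47702219]
-1 239 [-43.25294137 -39.23929803 -37.63697182]
```

View pics/s2c.png

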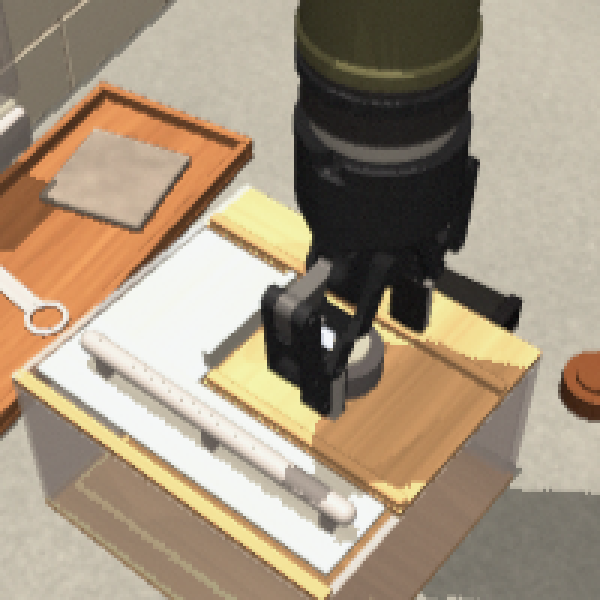

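servo_tool(rows="0 0 -0.09 0 0 0;0 0 -0.17 0 0 0;0 0 -0.17 0 0 0")

```text
t: 3.05
tool_pos: [451.9, 139.5, 159.4]
tool_rot: [-179.9, -0.1, 170.9]
force: [-0.0, -0.4, -0.3]
opening: 66.5
```

servo_tool(rows="0 0 -0.09 0 0 0;0 0 -0.15 0 0 0;0 0 -0.15 0 0 0")

```text
t: 3.35
tool_pos: [451.8, 139.7, 141.2]
tool_rot: [-179.9, -0.1, 171.0]
force: [0.0, -0.7, 0.5]
opening: 66.5
```

```bash
python3 - <<'E'
from h import *
from scipy.spatial.transform import Rotation as Ro
f=grab('side','s3'); s=monitor.read_state(); print(s['tool_pos'],s['tool_rot'],s['force'])
i=cv2.imread('pics/s3.png')[110:310,180:380];cv2.imwrite('pics/s3c.png',cv2.resize(i,None,fx=3,fy=3,interpolation=3))
E
```

```text
[452.11620223 139.79149303 141.78540746] [-1.79960476e+02 -8.36909714e-02  1.70961032e+02] [-0.07167311 -0.15192766  0.20272187]
```

View pics/s3c.png

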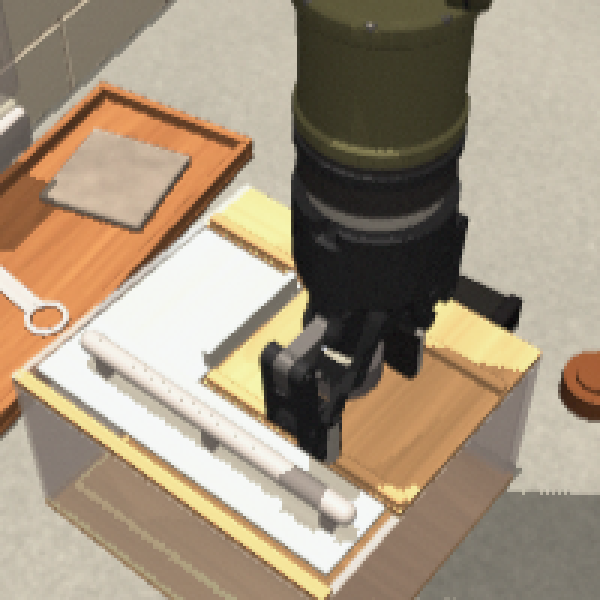

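servo_tool(rows="0 0 -0.06 0 0 0;0 0 -0.12 0 0 0;0 0 -0.12 0 0 0")

```text
t: 3.7
tool_pos: [451.9, 139.7, 127.0]
tool_rot: [-179.9, -0.1, 171.0]
force: [1.0, 0.7, 0.1]
opening: 66.5
```

```bash
python3 - <<'E'
from h import *
f=grab('side','s4'); s=monitor.read_state(); print(s['tool_pos'],s['tool_rot'],s['force'],s['ft_torque'])
i=cv2.imread('pics/s4.png')[110:310,180:380];cv2.imwrite('pics/s4c.png',cv2.resize(i,None,fx=3,fy=3,interpolation=3))
E
```

```text
[452.22685319 139.74376961 127.47611067] [-1.79964142e+02 -6.62357754e-02  1.70956637e+02] [ 0.57923262 -0.41204964  0.25565917] [ 0.04676623 -0.00913126 -0.01568316]
```

View pics/s4c.png

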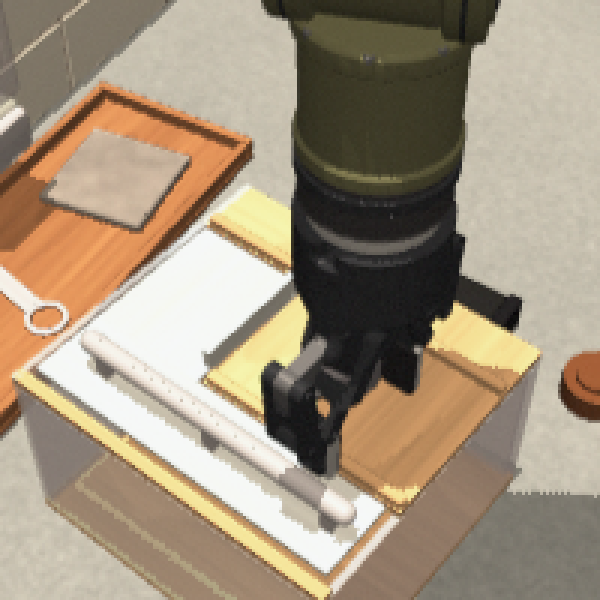

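```bash
cat >> h.py <<'E'
def box(P):
    o=np.array([550.5,97.7]); a=np.radians(-9.05); ex=np.array([np.cos(a),np.sin(a)]);ey=np.array([-np.sin(a),np.cos(a)])
    d=P[...,:2]-o; return np.stack([d@ex,d@ey,P[...,2]],-1)
E
python3 - <<'E'
from h import *
f=dict(np.load('pics/s4.npz'));B=box(cloud(f)); I=f['img']; dark=I.max(2)<70
ok=f['z_map']>0
m=ok&dark&(abs(B[...,0]+103)<25)&(B[...,1]>50)&(B[...,1]<85)&(B[...,2]>145)&(B[...,2]<185)
q=B[m];print(len(q)); 
for a,b in((150,160),(160,164),(164,168),(168,172),(172,178),(178,185)):
    k=q[(q[:,2]>=a)&(q[:,2]<b)]; 
    if len(k):print(a,len(k),k.min(0).round(1),k.max(0).round(1))
m=ok&~dark&(B[...,0]<-30)&(B[...,0]>-140)&(B[...,1]>55)&(B[...,1]<90)&(B[...,2]>166)
q=B[m];print('bar top',len(q),np.percentile(q,[5,50,95],axis=0).round(1))
v,u=np.where(m);print(u.min(),u.max(),v.min(),v.max())
E
```

```text
20
168 1 [-110.    66.   171.5] [-110.    66.   171.5]
172 4 [-111.1   70.2  177.4] [-102.7   72.9  177.8]
178 15 [-111.7   67.5  178.6] [-99.2  73.9 184.8]
bar top 2718 [[-126.1   56.1  167.6]
 [-101.4   66.   497. ]
 [ -73.7   80.3  545.1]]
245 323 0 283
```

servo_tool(rows="0.002 0.012 0 0 0 0;0.002 0.012 -0.03 0 0 0;0.002 0.012 -0.06 0 0 0;0.002 0.012 -0.09 0 0 0;0.002 0.012 -0.09 0 0 0", fingers=0.82)

```text
t: 4.25
tool_pos: [452.8, 136.5, 118.0]
tool_rot: [-179.4, 0.1, 170.8]
force: [-2.1, -14.4, 11.4]
opening: 70.1
```

```bash
python3 - <<'E'
from h import *
f=grab('side','s5'); s=monitor.read_state(); print(s['tool_pos'],s['tool_rot'],s['force'],s['ft_torque'])
i=cv2.imread('pics/s5.png')[190:310,220:360];cv2.imwrite('pics/s5c.png',cv2.resize(i,None,fx=5,fy=5,interpolation=3))
E
```

```text
[452.7881467  136.54876178 118.10538612] [-1.79444656e+02  1.45934743e-01  1.70825532e+02] [ -1.9539364  -14.30425329  10.87656835] [-2.44206467  0.40754751 -0.01746776]
```

View pics/s5c.png

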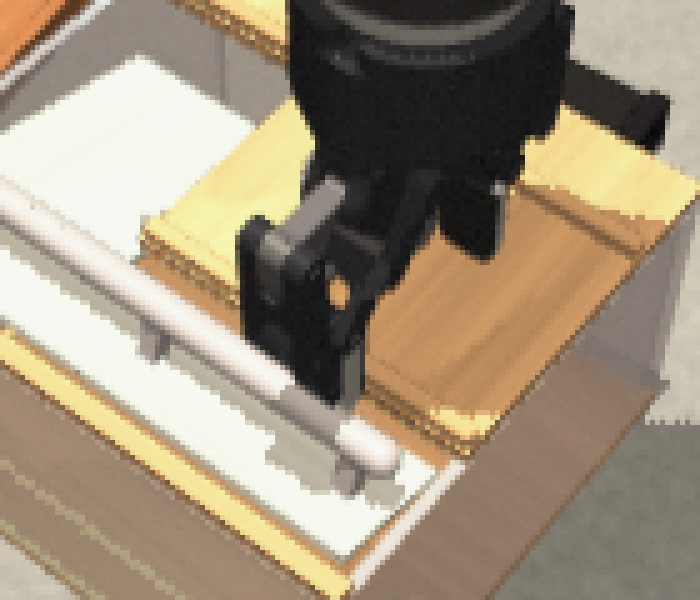

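servo_tool(rows="0 0 0.1 0 0 0;0 0 0.22 0 0 0;0.006 0.041 0.22 0 0 0;0.006 0.041 0.22 0 0 0;0.006 0.041 0.22 0 0 0")

```text
t: 4.8
tool_pos: [453.3, 146.4, 143.0]
tool_rot: [-180.0, -0.1, 171.0]
force: [-0.2, -0.4, 0.0]
opening: 70.1
```

```bash
python3 - <<'E'
from h import *
from scipy.spatial.transform import Rotation as Ro
f=grab('side','s6'); w=grab('wrist','w6');t=grab('top','t6'); s=monitor.read_state(); print(s['tool_pos'],s['tool_rot'],s['force'],box(s['tool_pos']))
B=box(cloud(f)); dark=f['img'].max(2)<70; ok=f['z_map']>0
m=ok&dark&(abs(B[...,0]+103)<25)&(B[...,1]>40)&(B[...,1]<95)&(B[...,2]>172)&(B[...,2]<200)
q=B[m];print('finger side',len(q),q.min(0),q.max(0),np.percentile(q,[5,50,95],axis=0))
m=ok&~dark&(B[...,0]<-30)&(B[...,0]>-140)&(B[...,1]>55)&(B[...,1]<95)&(B[...,2]>168.5)&(B[...,2]<175)
q=B[m];print('bar top',len(q),np.percentile(q,[5,50,95],axis=0).round(1))
B=box(cloud(t)); ok=t['z_map']>0
m=ok&(B[...,0]>-136)&(B[...,0]<60)&(B[...,1]>55)&(B[...,1]<95)&(B[...,2]>168)&(B[...,2]<175)
q=B[m];print('bar top, topcam',len(q),np.percentile(q,[5,50,95],axis=0).round(1))
T=np.eye(4);T[:3,:3]=Ro.from_euler('xyz',w['tr'] if 'tr' in w else s['tool_rot'],degrees=True).as_matrix();T[:3,3]=s['tool_pos']
B=box(cloud(w,T@w['tool_from_camera'])); ok=w['z_map']>0; dark=w['img'].max(2)<70
m=ok&~dark&(B[...,0]>-136)&(B[...,0]<60)&(B[...,1]>55)&(B[...,1]<95)&(B[...,2]>167)&(B[...,2]<175)
q=B[m];print('bar top, wrist',len(q),np.percentile(q,[5,50,95],axis=0).round(1))
L=cloud(w,w['tool_from_camera']);m=ok&dark&(L[...,2]>-52)&(L[...,2]<-25)
for sg in(1,-1):
    q=L[m&(sg*L[...,1]>0)];print('finger tool',q.min(0),q.max(0))
E
```

```text
[453.16348088 146.18930132 143.00342007] [-1.79962480e+02 -6.95044039e-02  1.70968619e+02] [-0.02299413 -0.00229609  0.25283985] [-103.75200952   32.57500296  143.00342007]
finger side 24 [-114.91656974   69.7596383   192.04195509] [-98.63819051  82.38038587 199.30479372] [[-114.82567942   70.3093323   192.33745551]
 [-110.36094013   79.3461935   196.51810315]
 [-100.16192404   82.0990973   199.21468913]]
bar top 117 [[-128.1   72.2  168.5]
 [ -83.5   75.5  169. ]
 [ -36.6   78.7  170.3]]Traceback (most recent call last):
  File "<stdin>", line 11, in <module>
    return _quantile_unchecked(
        a, q, axis, out, overwrite_input, method, keepdims, weights)
    return _ureduce(a,
                    func=_quantile_ureduce_func,
    ...<5 lines>...
                    overwrite_input=overwrite_input,
                    method=method)
    r = func(a, **kwargs)
    result = _quantile(arr,
                       quantiles=q,
    ...<2 lines>...
                       out=out,
                       weights=wgt)
    slices_having_nans = np.isnan(arr[-1, ...])
                                  ~~~^^^^^^^^^
IndexError: index -1 is out of bounds for axis 0 with size 0
```

View pics/w6.png

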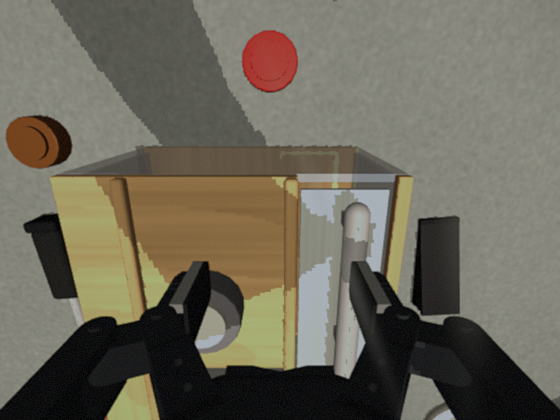

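servo_tool(rows="0 0 -0.06 0 0 0;0 0 -0.12 0 0 0;-0.001 -0.008 -0.16 0 0 0;-0.002 -0.015 -0.2 0 0 0;-0.002 -0.015 -0.2 0 0 0")

```text
t: 5.45
tool_pos: [452.5, 139.5, 119.6]
tool_rot: [-179.4, 0.1, 170.8]
force: [-2.4, -14.0, 12.0]
opening: 69.6
```

```bash
python3 - <<'E'
from h import *
f=grab('side','s7'); s=monitor.read_state(); print(s['tool_pos'],s['tool_rot'],s['force'],s['ft_torque'])
i=cv2.imread('pics/s7.png')[190:310,220:360];cv2.imwrite('pics/s7c.png',cv2.resize(i,None,fx=5,fy=5,interpolation=3))
E
```

```text
[452.52516345 139.57868421 119.77278763] [-1.79438423e+02  5.64070935e-02  1.70824915e+02] [ -3.03417076 -13.23376594  12.16300888] [-2.35655147  0.50156419  0.0437204 ]
```

View pics/s7c.png

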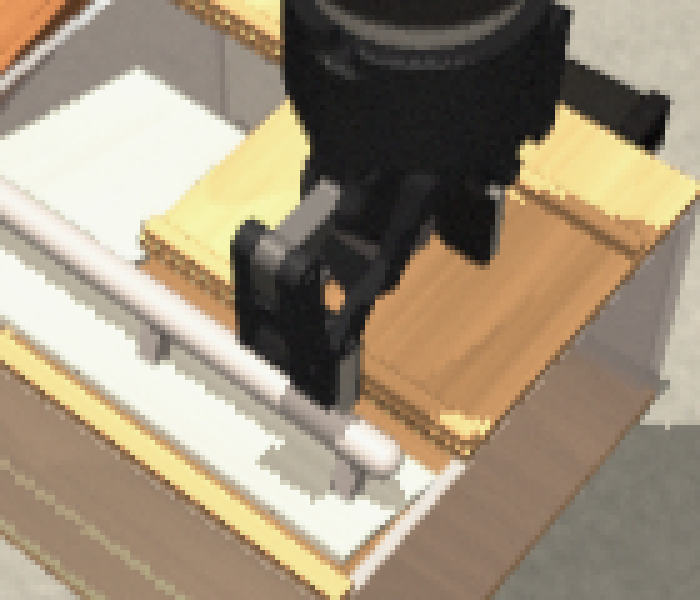

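```bash
python3 - <<'E'
from h import *
f=dict(np.load('pics/s7.npz'));B=box(cloud(f)).round(0); I=f['img']
for (cx,cy) in [(265,230),(262,290),(255,340),(280,250),(290,300),(300,340),(300,370),(305,390),(320,400),(335,400),(345,405),(345,380),(350,340),(300,395),(310,410),(275,390),(200,320),(380,445),(365,465)]:
    u=220+cx//5; v=190+cy//5; print((cx,cy),B[v,u],I[v,u])
m=(B[...,0]<-30)&(B[...,0]>-136)&(B[...,1]>55)&(B[...,1]<95)&(I.min(2)>150)&(B[...,2]>150)
q=B[m];print('bar',np.percentile(q,[2,50,98],axis=0))
t=q[q[:,2]>np.percentile(q[:,2],90)];print(t.mean(0))
E
```

```text
(265, 230) [-98.  87. 262.] [ 94  99 103]
(262, 290) [-102.   95.  245.] [44 46 47]
(255, 340) [-98.  93. 214.] [37 37 38]
(280, 250) [-105.   90.  262.] [143 153 160]
(290, 300) [-113.   95.  250.] [24 24 24]
(300, 340) [-115.   93.  231.] [25 24 27]
(300, 370) [-115.   93.  215.] [24 22 25]
(305, 390) [-102.   74.  170.] [40 40 41]
(320, 400) [-110.   76.  174.] [27 26 28]
(335, 400) [-110.   69.  166.] [67 72 75]
(345, 405) [-114.   68.  166.] [ 90  98 103]
(345, 380) [-114.   69.  181.] [ 88  96 102]
(350, 340) [-116.   69.  205.] [55 57 58]
(300, 395) [-98.  71. 160.] [133 142 154]
(310, 410) [-103.   73.  159.] [156 165 179]
(275, 390) [-89.  74. 158.] [223 233 242]
(200, 320) [-53.  69. 161.] [232 241 246]
(380, 445) [-129.   69.  159.] [241 246 246]
(365, 465) [-129.   77.  157.] [142 152 162]
bar [[-133.   65.  155.]
 [ -77.   72.  159.]
 [ -32.   76.  162.]]
[-88.9  79.6 227.9]
```

servo_tool(rows="-0.003 -0.02 0 0 0 0;-0.006 -0.037 0 0 0 0;-0.007 -0.045 -0.04 0 0 0;-0.008 -0.052 -0.08 0 0 0;-0.008 -0.052 -0.08 0 0 0")

```text
t: 6.0
tool_pos: [451.9, 135.4, 109.5]
tool_rot: [-179.7, 0.0, 170.9]
force: [-1.8, -6.9, 5.8]
opening: 70.3
```

```bash
python3 - <<'E'
from h import *
f=grab('side','s8'); s=monitor.read_state(); print(s['tool_pos'],s['tool_rot'],s['force'],s['ft_torque'],box(s['tool_pos']))
i=cv2.imread('pics/s8.png')[160:310,210:360];cv2.imwrite('pics/s8c.png',cv2.resize(i,None,fx=4,fy=4,interpolation=3))
B=box(cloud(f)).round(0); I=f['img']
m=(B[...,0]<-30)&(B[...,0]>-90)&(B[...,1]>50)&(B[...,1]<78)&(I.min(2)>150)&(B[...,2]>130)&(B[...,2]<175)
q=B[m];t=q[q[:,2]>np.percentile(q[:,2],85)];print('bar top',len(q),np.percentile(q[:,2],[50,90,98]),t.mean(0))
E
```

```text
[451.89059444 135.40358773 109.71852471] [-1.79676733e+02  1.55310840e-02  1.70871964e+02] [-0.84651107 -7.0697031   6.33679046] [-1.28005252  0.22846361  0.01100082] [-103.31249725   21.72333552  109.71852471]
bar top 229 [149.   151.   152.44] [-55.5         68.14285714 152.35714286]
```

View pics/s8c.png

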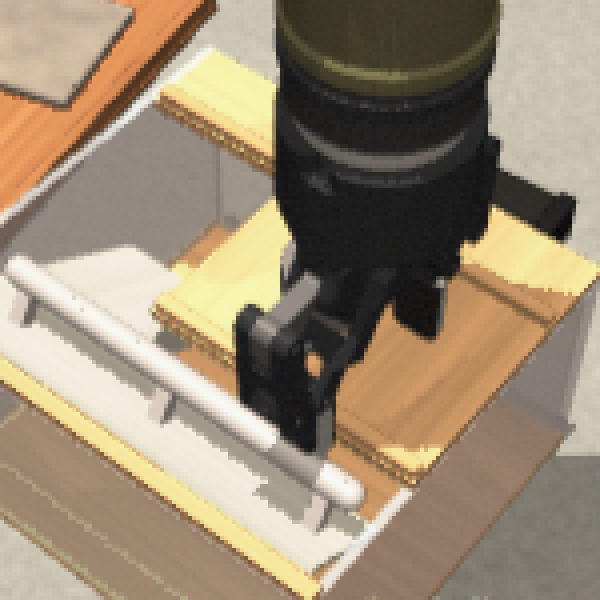

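servo_tool(rows="0 0 -0.025 0 0 0;0 0 -0.05 0 0 0;0 0 -0.05 0 0 0")

```text
t: 6.35
tool_pos: [451.7, 134.6, 103.4]
tool_rot: [-179.6, 0.0, 170.9]
force: [-0.7, -9.6, 6.8]
opening: 69.8
```

```bash
cat > m.py <<'E'
from h import *
import sys
n=sys.argv[1]
f=grab('side',n); s=monitor.read_state(); print(s['t'],s['tool_pos'],s['tool_rot'],s['force'],box(s['tool_pos']))
i=cv2.imread(f'pics/{n}.png')[160:310,210:360];cv2.imwrite(f'pics/{n}c.png',cv2.resize(i,None,fx=4,fy=4,interpolation=3))
B=box(cloud(f)).round(1); I=f['img']
lo,hi=(-30,40) if len(sys.argv)<3 else map(float,sys.argv[2:4])
m=(B[...,0]<hi)&(B[...,0]>lo)&(B[...,1]>50)&(B[...,1]<78)&(I.min(2)>150)&(B[...,2]>130)&(B[...,2]<175)
q=B[m];t=q[q[:,2]>np.percentile(q[:,2],85)];print('bar top',len(q),np.percentile(q[:,2],[50,90,98]),t.mean(0))
E
python3 m.py s9
```

```text
6.4 [451.65910698 134.55835175 103.54963522] [-1.79568278e+02  1.14744749e-02  1.70852822e+02] [ -1.02112701 -10.03656883   5.72050667] [-103.4081505    20.85220937  103.54963522]
bar top 236 [144.   145.6  146.43] [  7.07352941  68.48823529 145.98823529]
```

View pics/s9c.png

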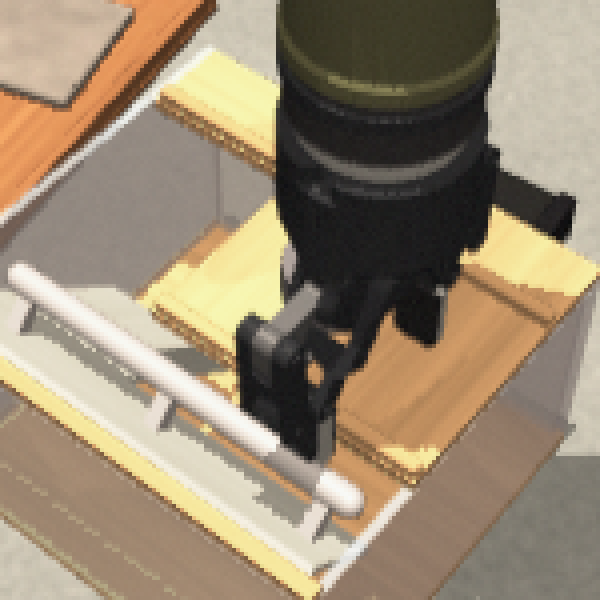

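```bash
python3 - <<'E'
from h import *
f=dict(np.load('pics/s9.npz'));B=box(cloud(f)).round(1); I=f['img']
for v in range(262,282,1):
    print(v,[(u,*B[v,u].round(0).astype(int),I[v,u].max()) for u in (282,286,290)])
E
```

```text
262 [(282, np.int64(-115), np.int64(88), np.int64(214), np.uint8(25)), (286, np.int64(-115), np.int64(78), np.int64(204), np.uint8(27)), (290, np.int64(-115), np.int64(68), np.int64(192), np.uint8(31))]
263 [(282, np.int64(-115), np.int64(88), np.int64(211), np.uint8(27)), (286, np.int64(-115), np.int64(78), np.int64(201), np.uint8(22)), (290, np.int64(-116), np.int64(68), np.int64(190), np.uint8(25))]
264 [(282, np.int64(-116), np.int64(89), np.int64(211), np.uint8(25)), (286, np.int64(-116), np.int64(79), np.int64(200), np.uint8(24)), (290, np.int64(-114), np.int64(67), np.int64(185), np.uint8(24))]
265 [(282, np.int64(-115), np.int64(88), np.int64(206), np.uint8(27)), (286, np.int64(-115), np.int64(78), np.int64(196), np.uint8(28)), (290, np.int64(-116), np.int64(68), np.int64(185), np.uint8(54))]
266 [(282, np.int64(-116), np.int64(89), np.int64(206), np.uint8(24)), (286, np.int64(-114), np.int64(77), np.int64(191), np.uint8(25)), (290, np.int64(-112), np.int64(64), np.int64(174), np.uint8(100))]
267 [(282, np.int64(-115), np.int64(88), np.int64(201), np.uint8(28)), (286, np.int6
[... 2288 characters left out ...]
), np.uint8(174)), (290, np.int64(-115), np.int64(66), np.int64(144), np.uint8(210))]
279 [(282, np.int64(-104), np.int64(73), np.int64(139), np.uint8(127)), (286, np.int64(-111), np.int64(72), np.int64(145), np.uint8(164)), (290, np.int64(-116), np.int64(68), np.int64(145), np.uint8(248))]
280 [(282, np.int64(-104), np.int64(73), np.int64(136), np.uint8(156)), (286, np.int64(-111), np.int64(72), np.int64(142), np.uint8(154)), (290, np.int64(-117), np.int64(69), np.int64(145), np.uint8(247))]
281 [(282, np.int64(-54), np.int64(10), np.int64(5), np.uint8(213)), (286, np.int64(-113), np.int64(74), np.int64(143), np.uint8(137)), (290, np.int64(-118), np.int64(70), np.int64(144), np.uint8(244))]
```

servo_tool(rows="0.05 -0.008 -0.006 0 0 0;0.1 -0.016 -0.012 0 0 0;0.15 -0.024 -0.012 0 0 0;0.2 -0.032 -0.012 0 0 0;0.25 -0.039 -0.012 0 0 0;0.25 -0.039 -0.012 0 0 0")

```text
t: 7.0
tool_pos: [481.2, 132.6, 102.1]
tool_rot: [-179.9, -0.2, 170.9]
force: [-3.2, -2.1, 5.5]
opening: 70.0
```

```bash
python3 m.py s10; python3 -c "
from h import *
f=grab('top','t10');i=f['img'][140:290,190:340];cv2.imwrite('pics/t10c.png',cv2.resize(i,None,fx=4,fy=4,interpolation=3))"
```

```text
7.05 [481.24813871 132.68175672 102.18767366] [-1.79899024e+02 -1.30325676e-01  1.70942250e+02] [-2.47741113 -3.08303739  6.76902145] [-73.89227782  23.65322121 102.18767366]
bar top 228 [141.3   143.3   144.192] [  4.49032258  67.99032258 143.60645161]
```

View pics/s10c.png

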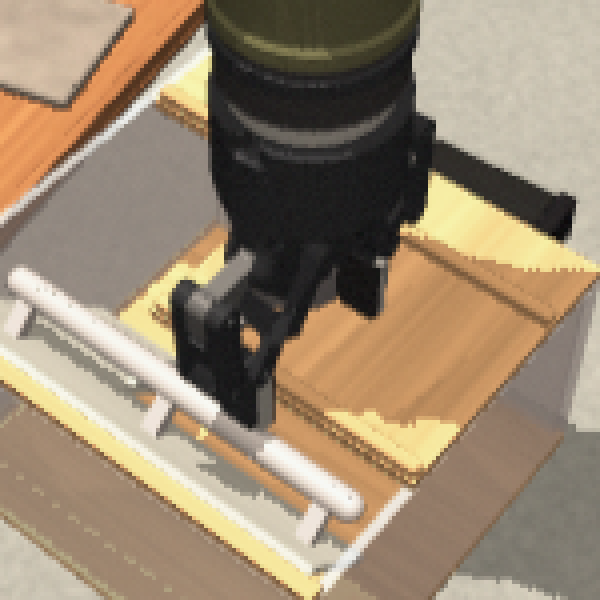

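View pics/t10c.png

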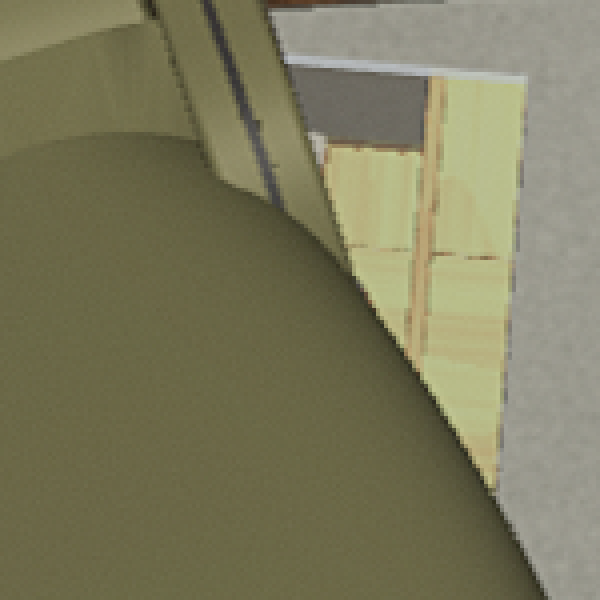

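servo_tool(rows="0.05 -0.008 0 0 0 0;0.1 -0.016 0 0 0 0;0.15 -0.024 0 0 0 0;0.2 -0.032 0 0 0 0;0.25 -0.039 0 0 0 0;0.3 -0.047 0 0 0 0;0.3 -0.047 0 0 0 0")

```text
t: 7.8
tool_pos: [517.6, 127.7, 102.3]
tool_rot: [-180.0, -0.1, 171.0]
force: [-1.9, -0.7, 5.7]
opening: 70.4
```

```bash
python3 m.py s11 -140 -80; python3 -c "
from h import *
grab('wrist','w11')"
```

```text
7.85 [517.69971982 127.7399794  102.4191189 ] [-1.79986868e+02 -9.69433872e-02  1.70957588e+02] [-2.67160915 -1.01494703  6.26700063] [-37.11714264  24.50666164 102.4191189 ]
bar top 239 [141.  142.8 143.5] [-105.06285714   68.29428571  143.10285714]
```

View pics/s11c.png

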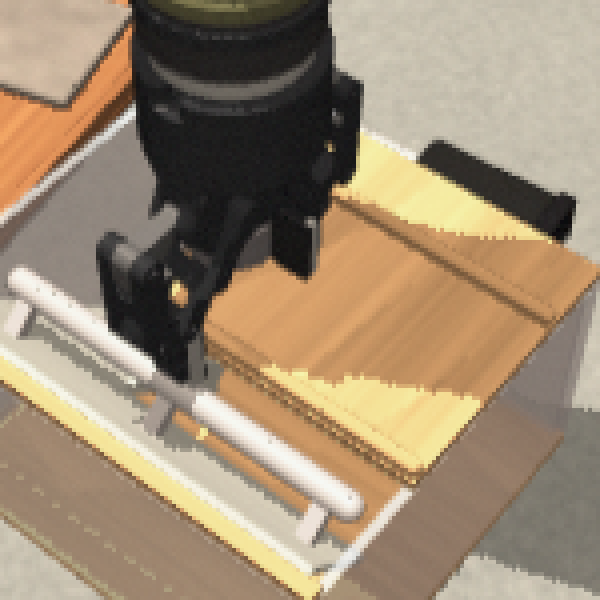

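View pics/w11.png

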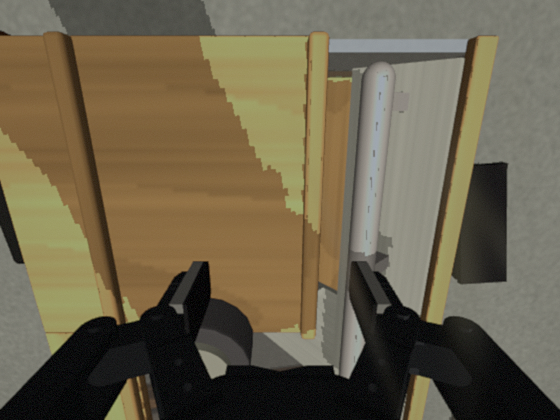

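servo_tool(rows="0.05 -0.008 0 0 0 0;0.1 -0.016 0 0 0 0;0.15 -0.024 0 0 0 0;0.2 -0.032 0 0 0 0;0.25 -0.039 0 0 0 0;0.25 -0.039 0 0 0 0")

```text
t: 8.5
tool_pos: [548.3, 123.1, 102.5]
tool_rot: [-180.0, -0.1, 171.0]
force: [-2.2, -1.0, 6.2]
opening: 69.8
```

```bash
python3 m.py s12 -140 -60; python3 -c "
from h import *
grab('wrist','w12')"
```

```text
8.55 [548.32895479 123.14972698 102.56581184] [ 1.79997330e+02 -4.59102531e-02  1.70954118e+02] [-1.97663669 -0.88950427  6.57776885] [ -6.1471674   24.79141734 102.56581184]
bar top 312 [141.2   142.99  144.256] [-98.43947368  68.14210526 143.56052632]
```

View pics/s12c.png

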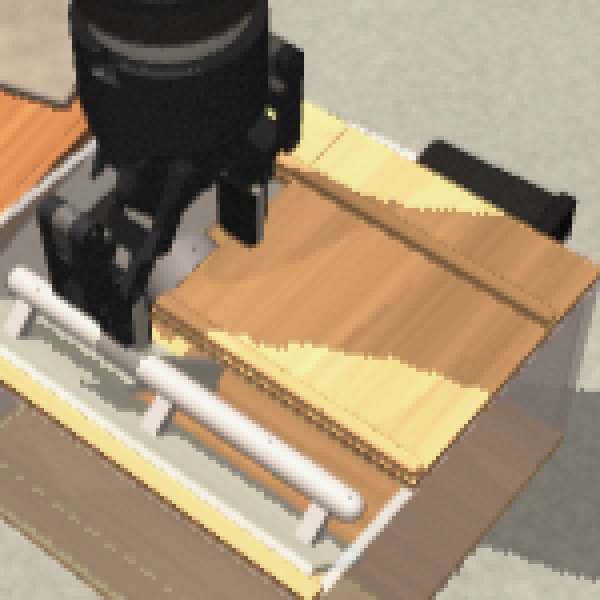

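View pics/w12.png

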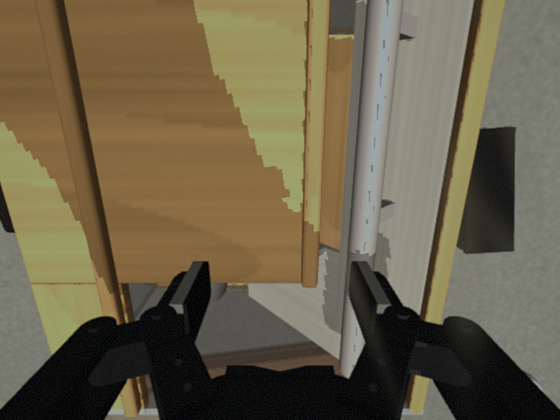

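servo_tool(rows="0.05 -0.008 0 0 0 0;0.1 -0.016 0 0 0 0;0.14 -0.022 0 0 0 0;0.14 -0.022 0 0 0 0")

```text
t: 9.0
tool_pos: [565.1, 120.6, 102.6]
tool_rot: [180.0, -0.1, 171.0]
force: [-3.0, -0.6, 6.6]
opening: 70.2
```

```bash
python3 m.py s13 -140 -60; python3 -c "
from h import *
grab('wrist','w13')
f=dict(np.load('pics/s13.npz'));i=f['img'][120:300,160:340];cv2.imwrite('pics/s13c.png',cv2.resize(i,None,fx=3.3,fy=3.3,interpolation=3))
g=dict(np.load('pics/s12.npz'));print(box(cloud(g))[225,252:262:3].round(0))"
```

```text
9.05 [565.10103037 120.6263349  102.61532143] [ 1.79983349e+02 -4.51594102e-02  1.70959306e+02] [-2.43330719 -0.91240975  5.89364062] [ 10.81304046  24.9376237  102.61532143]
bar top 310 [141.4   143.1   143.982] [-97.10909091  68.11136364 143.45681818]
[[ 62. -34.  54.]
 [ 56. -37.  55.]
 [ 53. -42.  52.]
 [ -3.   8. 141.]]
```

View pics/s13c.png

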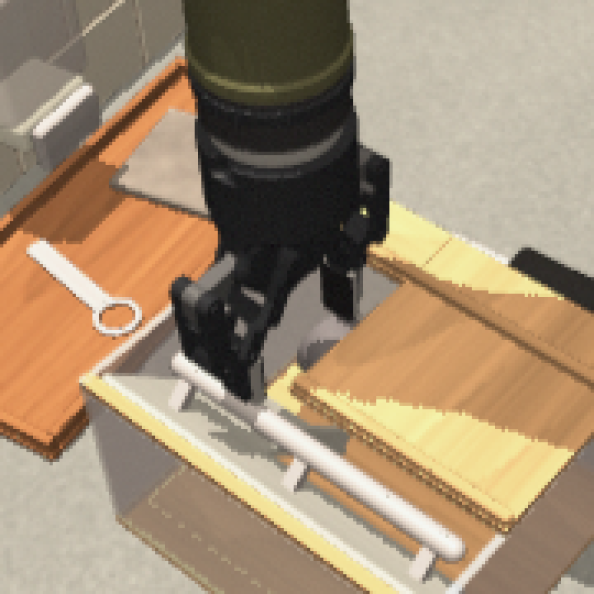

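View pics/w13.png

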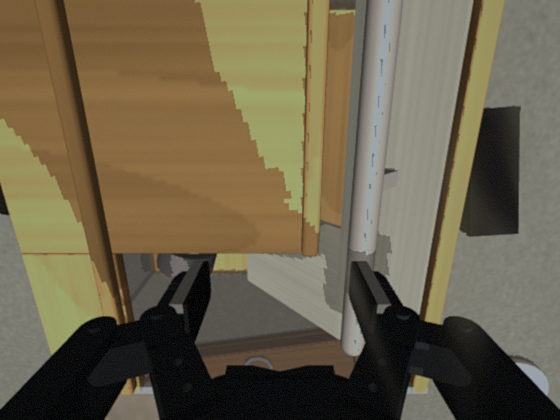

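```bash
python3 - <<'E'
from h import *
from scipy.spatial.transform import Rotation as Ro
f=dict(np.load('pics/s13.npz'));B=box(cloud(f)).round(0)
for v in range(214,234,3): print(v,[(u,*B[v,u].astype(int),*f['img'][v,u]) for u in range(250,266,5)])
w=dict(np.load('pics/w13.npz'))
T=np.eye(4);T[:3,:3]=Ro.from_euler('xyz',w['tr'],degrees=True).as_matrix();T[:3,3]=w['tp']
B=box(cloud(w,T@w['tool_from_camera'])).round(0)
for p in((262,180),(262,165),(265,190),(262,230),(300,230),(365,258),(290,290)):print(p,B[p],w['img'][p])
i=cv2.resize(w['img'][230:400,100:330],None,fx=3.4,fy=3.4,interpolation=3);cv2.imwrite('pics/w13c.png',cv2.convertScaleAbs(i,alpha=1.6))
E
```

```text
214 [(250, np.int64(86), np.int64(-54), np.int64(54), np.uint8(126), np.uint8(133), np.uint8(143)), (255, np.int64(87), np.int64(-71), np.int64(38), np.uint8(125), np.uint8(134), np.uint8(143)), (260, np.int64(14), np.int64(-9), np.int64(144), np.uint8(74), np.uint8(79), np.uint8(85)), (265, np.int64(3), np.int64(-10), np.int64(152), np.uint8(20), np.uint8(19), np.uint8(22))]
217 [(250, np.int64(88), np.int64(-56), np.int64(41), np.uint8(126), np.uint8(134), np.uint8(144)), (255, np.int64(86), np.int64(-70), np.int64(30), np.uint8(125), np.uint8(133), np.uint8(143)), (260, np.int64(62), np.int64(-60), np.int64(55), np.uint8(151), np.uint8(157), np.uint8(170)), (265, np.int64(2), np.int64(-9), np.int64(145), np.uint8(56), np.uint8(57), np.uint8(61))]
220 [(250, np.int64(86), np.int64(-54), np.int64(34), np.uint8(126), np.uint8(135), np.uint8(144)), (255, np.int64(67), np.int64(-49), np.int64(52), np.uint8(141), np.uint8(147), np.uint8(160)), (260, np.int64(-332), np.int64(365), np.int64(720), np.uint8(155), np.uint8(162), np.uint8(174)), (265, np.int64(49), np.int64(-61), np.int64(55)
[... 1154 characters left out ...]
00), np.uint8(149), np.uint8(201))]
232 [(250, np.int64(81), np.int64(-45), np.int64(5), np.uint8(151), np.uint8(227), np.uint8(238)), (255, np.int64(-4), np.int64(27), np.int64(140), np.uint8(103), np.uint8(155), np.uint8(209)), (260, np.int64(-11), np.int64(21), np.int64(140), np.uint8(107), np.uint8(160), np.uint8(217)), (265, np.int64(-19), np.int64(16), np.int64(141), np.uint8(106), np.uint8(159), np.uint8(212))]
(262, 180) [ 50. -56.  56.] [104 108 114]
(262, 165) [ 51. -70.  53.] [65 65 69]
(265, 190) [ 53. -49.  55.] [59 61 66]
(262, 230) [ 77. -25.   6.] [ 96 150 157]
(300, 230) [ 86. -18.  56.] [80 87 88]
(365, 258) [ 87.  11. 124.] [56 73 93]
(290, 290) [67. 33. 69.] [129 141 143]
```

View pics/w13c.png

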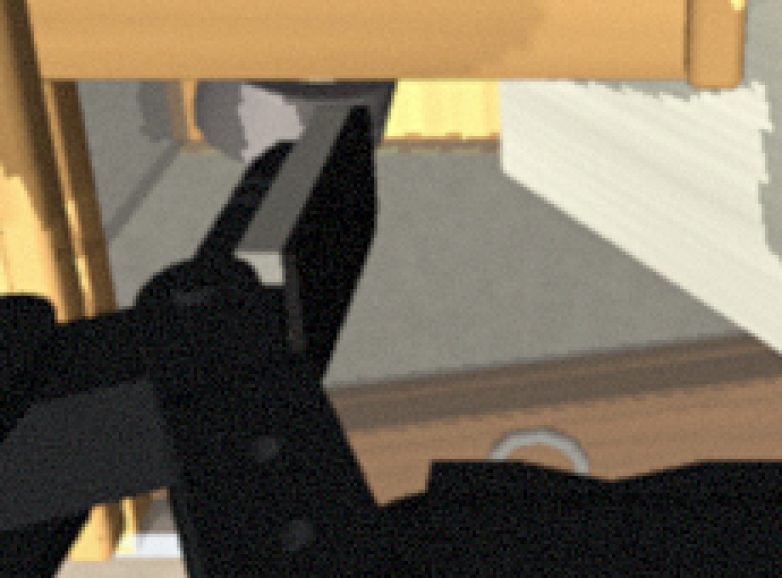

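The cartridge lies inside the box on its rim, at box x ≈ 50–60, y ≈ −50, top z ≈ 55. That is clear of the flap's sweep, so I'll release the flap and retreat upward.

servo_tool(rows="0.002 0.01 0.05 0 0 0;0.005 0.03 0.11 0 0 0;0.008 0.05 0.17 0 0 0;0.01 0.066 0.23 0 0 0;0.01 0.066 0.35 0 0 0;0.01 0.066 0.55 0 0 0;0.01 0.066 0.8 0 0 0;0.01 0.066 1 0 0 0")

```text
t: 9.9
tool_pos: [566.7, 128.4, 224.0]
tool_rot: [-180.0, 0.0, 171.0]
force: [0.6, -0.0, 0.5]
opening: 70.3
```

servo_tool(rows="-0.3 -0.3 0.2 0 0 0;-0.6 -0.6 0.3 0 0 0;-0.9 -0.9 0.3 0 0 0;-1 -1 0.3 0 0 0")

```text
t: 10.3
tool_pos: [443.9, 6.5, 259.5]
tool_rot: [-179.9, 0.0, 170.9]
force: [0.1, 1.0, -0.4]
opening: 69.9
```

servo_tool(rows="-0.1 -0.35 0 0 0 0;-0.2 -0.7 0 0 0 0;-0.3 -1 0 0 0 0;-0.3 -1 0 0 0 0;-0.3 -1 0 0 0 0")

```text
t: 10.8
tool_pos: [410.3, -112.1, 258.7]
tool_rot: [-180.0, -0.0, 170.8]
force: [0.6, 0.9, 0.4]
opening: 69.7
```

```bash
python3 -c "
from h import *
f=grab('side','s20');grab('top','t20');s=monitor.read_state();print(s['t'],s['force'],s['tool_pos'])
B=box(cloud(f));m=(B[...,0]>-130)&(B[...,0]<60)&(B[...,1]>60)&(B[...,1]<88)&(B[...,2]>150)&(B[...,2]<180);print('bar',np.percentile(B[m][:,2],[50,90,98]),m.sum())
i=f['img'][150:350,170:370];cv2.imwrite('pics/s20c.png',cv2.resize(i,None,fx=3,fy=3,interpolation=3))"
```

```text
10.9 [ 0.21030135  0.83197241 -0.53445204] [ 410.78339385 -110.90280588  258.65196059]
bar [167.06806052 169.02912788 169.8653177 ] 882
```

View pics/s20c.png

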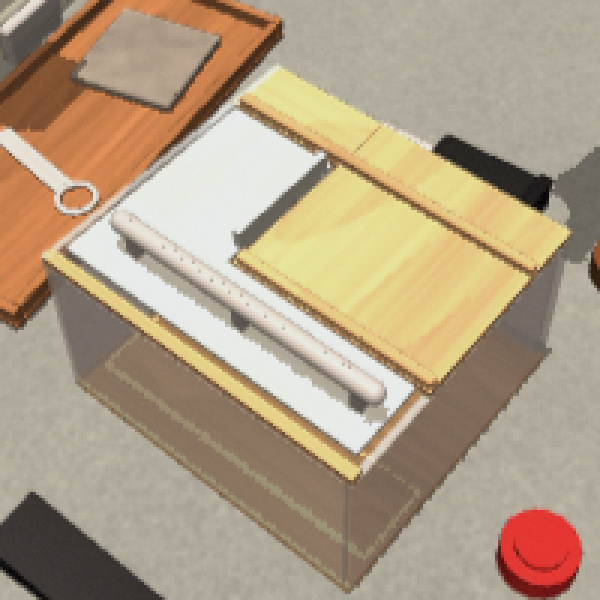

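View pics/t20.png

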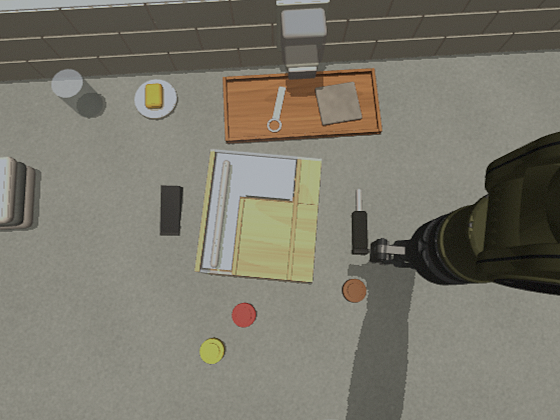

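The flap is shut (bar top at 169), the shelf is empty, and the bystanders are where they were. The robot touches nothing.

```bash
python3 -c "
from h import *
print(env.job_done())"
```

```text
the job is handed in; nothing more can be done
None
```

The cartridge is in the return box and the flap is shut. I handed the job in at about 11 s of the 29 s allowed. One finger held the press bar down, with its top about 143–144 mm high (about 0.8 rad). The other finger pushed the cartridge along the shelf and over the edge, and I let the flap spring shut only after seeing it inside.

**Last checks:**
- **Cartridge:** before release it stood on its rim on the box floor, at about box x 50–60, y −50, with its top about 55 mm high. With the flap shut I did not look inside again.
- **Flap and shelf:** the bar top is back at about 169 mm and the shelf is empty.
- **Bystanders:** by eye, comparing the first and last top pictures, the coaster, opener, wedge and umbrella handle have not moved.
- **Robot:** the measured force is about 1 N, so it touches nothing.

**Disagreements and failures:**
- **Fingertip position:** the reported tool point lies about 40 mm beyond the real fingertips. Both cameras and the contact height showed this, so I set heights from the pictures and the force readings.
- **First press:** it built up about 14 N of sideways force because the bar swings sideways as the flap opens. I backed off, placed the finger again and moved it along with the bar. The flap had opened slightly and shut again during that try, before the cartridge was touched.

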